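Prime the engine oil from the bench console

TASK

Prime the engine's oil from the bench console with your fingertips: push the white master rocker fully over to ON (its dotted half all the way down), then the blue pump rocker the same way, then press the green start button all the way down, keep it down for a full second, and let it spring back up. Leave the yellow heater rocker off and the red stop button alone, and do not lift, shove or knock over any of the loose parts standing about.

Things in the scene. Friction and masses are not known exactly. Their poses are not given: they have to be found in the camera images.
- console: bench priming console: fixed dark grey box with a mid-grey top, 220 mm (x) by 340 mm (y) by 70 mm high, origin at the centre of its underside; z up. Its +x edge is the side away from the robot. On top, along the +x edge, a row of three rockers; along the -x edge two buttons with a loose socket standing between them. The order within each row differs from run to run: tell them by colour
- master (a joint): master rocker (white paddle 68 mm long, 34 mm wide, on a black 86 x 50 x 6 mm plate on the console top): 0 = OFF (dotted far half raised), 0.30 rad = fully ON (dotted half down and level). No spring: it stays wherever it is left
- master_dot (a point): centre of the black 10 mm dot on the top face of the white rocker's ON half (the half towards the console's +x edge), 25 mm from the hinge, which runs along the console's y; the point moves with the rocker. About 92 mm above the table when OFF and 85 mm when ON. To switch ON, push this half straight down, about 4 N, until it stops (about 7 mm lower here)
- pump (a joint): pump rocker (blue paddle 68 mm long, 34 mm wide, on a black 86 x 50 x 6 mm plate on the console top): 0 = OFF (dotted far half raised), 0.30 rad = fully ON (dotted half down and level). No spring: it stays wherever it is left
- pump_dot (a point): centre of the black 10 mm dot on the top face of the blue rocker's ON half (the half towards the console's +x edge), 25 mm from the hinge, which runs along the console's y; the point moves with the rocker. About 92 mm above the table when OFF and 85 mm when ON. To switch ON, push this half straight down, about 4 N, until it stops (about 7 mm lower here)
- heater (a joint): oil heater rocker (yellow paddle 68 mm long, 34 mm wide, on a black 86 x 50 x 6 mm plate on the console top): 0 = OFF (dotted far half raised), 0.30 rad = fully ON (dotted half down and level). No spring: it stays wherever it is left; to be left OFF
- heater_dot (a point): centre of the black 10 mm dot on the top face of the yellow rocker's ON half (the half towards the console's +x edge), 25 mm from the hinge, which runs along the console's y; the point moves with the rocker. About 92 mm above the table when OFF and 85 mm when ON. To switch ON, push this half straight down, about 4 N, until it stops (about 7 mm lower here)
- start (a joint): start button (green round cap 32 mm across in a black 44 mm ring): 0 = up, 0.007 m = fully down. Spring return: starts to move at 2 N, fully down takes 6 N
- start_top (a point): centre of the top face of the green button's cap, 93 mm above the table when up; moves straight down 7 mm when pressed; the ring around it stands 11 mm lower than the raised cap
- stop (a joint): stop button (red round cap 32 mm across in a black 44 mm ring): 0 = up, 0.007 m = fully down. Spring return: starts to move at 2 N, fully down takes 6 N; not to be pressed
- stop_top (a point): centre of the top face of the red button's cap, 93 mm above the table when up; moves straight down 7 mm when pressed; the ring around it stands 11 mm lower than the raised cap
- socket_mid (a point): loose chrome socket, upright cylinder 28 mm across, 50 mm tall, standing on the console top between the two buttons; point at its centre, 25 mm above its underside
- piston_mid (a point): loose aluminium piston, upright, 84 mm across, 58 mm tall, on the table beside the console; point at its centre, half-way up
- filter_mid (a point): loose orange oil filter canister, upright, 74 mm across, 85 mm tall, on the table beside the console; point at its centre, half-way up
- oiler_mid (a point): loose straw-coloured oil bottle with a red cap, upright, 52 mm across, 130 mm tall, on the table on the far side of the console; point at its centre, half-way up

How it is judged:
By the outcome, as a careful person would: the job done as asked, in the order asked, and still so for the second after the job is handed in, with the robot touching nothing.
It also fails if it takes over 42 s, if anything falls off the work surface, if the arm or the gripper's body presses on something with over 40 N, if the wrist force passes 120 N, or if a joint passes its speed limit or range.

ROBOT

A 7-joint arm with a two-finger parallel gripper is mounted at the origin on the work surface. World frame = base frame: x ahead of the robot, y to its left, z up, the work surface at z = 0. Lengths are in m, angles in rad, forces in N, time in s.
With the tool pointing down it reaches from about 0.4 to 0.85 m from the base axis. Payload 10.4 kg.
Tool frame: the origin (TCP) lies between the finger pads; the fingertips stand tip_extent ahead of it and the grasp point (between the pads) lies 2 mm behind it (tip_extent is the distance from the TCP to the fingertips, in m); z points along the fingers, y is the direction in which the jaws open and shut (so a half turn about z gives the same grasp; the last joint's range is limited). The gripper opens to 87 mm and grips with 3 to 60 N. Pads are 19 mm wide; open, the fingers measure 117 mm over their backs; the gripper's body (75 mm by 190 mm) begins 51 mm behind the grasp point.
Start: joints at [-1.215, 0.332, -0.065, 1.46, 0.022, 1.35, -0.088], TCP at [0.231, 0.581, 0.24] pointing down, gripper open.
Joint ranges: [-2.6, 2.6], [-0.5, 2.12], [-1.47, 1.34], [0.16, 2.42], [-1.27, 4.41], [0.06, 2.06], [-2.6, 2.6]. Speed limits (rad/s): [2.22, 2.22, 2.79, 2.79, 3.14, 3.14, 3.14].

INTERFACE

Orientations are given as a unit quaternion [x, y, z, w].
In Python, from bench import read_state, camera, camera_params, close_job, tip_extent gives the robot as it stands. The module is installed in compiled form; this text tells all that it offers.
- The arm moves only by the tool send_rows, never from a script. Its argument "steps" is a list of rows, each a list of 7 numbers: the turn, a rotation vector about the tool's x, y, z in degrees, then the shift along the tool's x, y, z in m, then the gripper's target within -1 to 1 (shut at 1, half-way at 0, fully open at -1). In form: [[ax, ay, az, x, y, z, jaw], ...]. A call has exactly 10 rows; each row shifts and turns the pose as measured when the row begins, along the tool's axes as they then stand; what a row does not reach is not made up. A row lasts 1/10 s, in which the tool goes at most 50 mm and 8.59 degrees, less where a joint would pass 70% of its speed; a pose out of reach is approached as far as the arm can. A call with a gripper value outside its range is refused whole. The fingers move at their own pace and stop on an object; "force" is the grip in N (left out, the last holds). Time passes only in rows, so rows that do not move let the fingers close, or fill a call up. It gives the time, the measured TCP pose, the force and the opening at its end, in the units of the state.
- read_state(): the state, without advancing time (a new reading comes with each control period).
- camera(name): name is "scene" or "top" or "wrist"; returns (picture, depth): 384x512x3 uint8, blue, green, red; 384x512 float32, m along the optical axis (not along the pixel's ray), 0 where there is no reading.
- camera_params(name): a dict with "camera_matrix" (3x3 intrinsics, pixels), "world_from_camera" (4x4, takes a point from camera to world coordinates). Camera axes: x right, y down, z forward; pixel columns grow to the right and rows downward; lengths in m; the calibration is good to about 2 mm. The wrist camera is an equidistant fisheye: a pixel r from the principal point sees the ray r / f radians off the axis. A picture is of the moment at which its call begins: read the wrist's pose just before it. camera_params takes no time and is no camera call; for the wrist camera it gives the pose at the moment of the call.
- close_job(): hands the job in, once; it reports no verdict.
The state is a dict: "time": time; "joint_positions": joint angles; "joint_vel": joint speeds; "joint_torque": joint torques, N m; "ee_pos": TCP position; "eef_rot": TCP orientation; "ft_force": force on the tool from outside, world axes, zero at the start; "torque": the same for the moment, N m; "width": finger opening in m.
Only numpy, scipy, OpenCV 4.12 (cv2) and the standard library are available. Lean on these libraries where they do the work, as an engineer would, in place of code of your own. Each camera call takes 0.05 s, during which the arm holds its last target.

## Working session

There is one attempt and no reset: what is moved stays moved. The work goes in short steps, Python scripts to look and compute and a tool call to move; the robot and the scene stay as the last step left them, time stands still between calls to the robot, and variables do not carry over. Pictures are saved under pics/ and viewed, and the job is handed in when it is done.

Besides the shell and the picture viewer there is one more tool, called after ">>>" by a JSON object that holds its "fn" and its "kwargs", one argument or row to a line. send_rows: Moves the arm, as the interface text tells. Its arguments: {"type":"object","properties":{"steps":{"type":"array"},"force":{"type":"number"}},"required":["steps"]}

```bash
mkdir -p pics; python3 - <<'E'
from bench import *
import cv2,numpy as np
s=read_state();print(s, tip_extent if not callable(tip_extent) else tip_extent())
for n in("top","scene"):
    p,d=camera(n);cv2.imwrite(f"pics/{n}0.png",p);np.save(f"pics/{n}0.npy",d)
    c=camera_params(n);print(n,c)
E
```

```text
{'time': 0.0, 'joint_positions': array([-1.21459384,  0.3328446 , -0.06468375,  1.46095345,  0.02162944,
        1.34990502, -0.08846281]), 'joint_vel': array([ 1.35419123e-03, -8.13208539e-05,  1.18221479e-03, -6.39959376e-04,
       -1.67148412e-03, -1.53284138e-03,  1.30457572e-04]), 'joint_torque': array([ 2.23263723e-04, -6.23274136e+01,  2.44132429e-02, -3.89899278e+01,
       -6.14714739e-02,  4.00007854e-02,  1.02102972e-04]), 'ee_pos': array([0.23101633, 0.58034009, 0.23876514]), 'eef_rot': array([ 1.88246502e-01,  9.82121558e-01, -7.02220498e-04, -8.31882721e-05]), 'ft_force': array([ 0.52873215, -0.45207497, -0.32839798]), 'torque': array([0.03776734, 0.02280454, 0.03153114]), 'width': 0.08682990134253282} 0.017
top {'camera_matrix': array([[388.03280979,   0.        , 258.58946035],
       [  0.        , 388.03280979, 187.97507128],
       [  0.        ,   0.        ,   1.        ]]), 'world_from_camera': array([[ 2.93012401e-02, -9.98317478e-01,  5.00364867e-02,
         5.83581815e-01],
       [-9.99570000e-01, -2.93205479e-02,  3.48248119e-04,
         4.23682586e-02],
       [ 1.11943502e-03, -5.00251751e-02, -9.98747330e-01,
         1.03780200e+00],
       [ 0.00000000e+00,  0.00000000e+00,  0.00000000e+00,
         1.00000000e+00]])}
scene {'camera_matrix': array([[373.09184006,   0.        , 254.24685674],
       [  0.        , 373.09184006, 191.11229512],
       [  0.        ,   0.        ,   1.        ]]), 'world_from_camera': array([[ 0.60136142,  0.64629093, -0.46975789,  1.00894562],
       [ 0.79878813, -0.47353723,  0.37107953, -0.25520033],
       [ 0.01737748, -0.59838994, -0.80101654,  0.76037949],
       [ 0.        ,  0.        ,  0.        ,  1.        ]])}
```

View pics/top0.png

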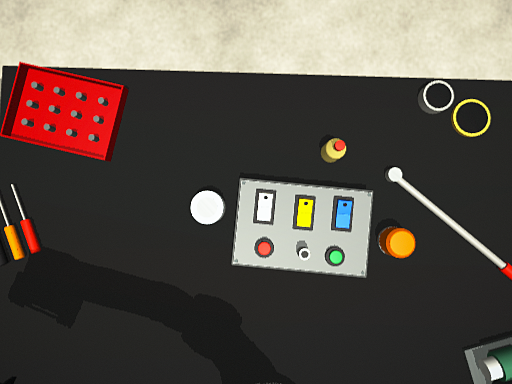

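View pics/scene0.png

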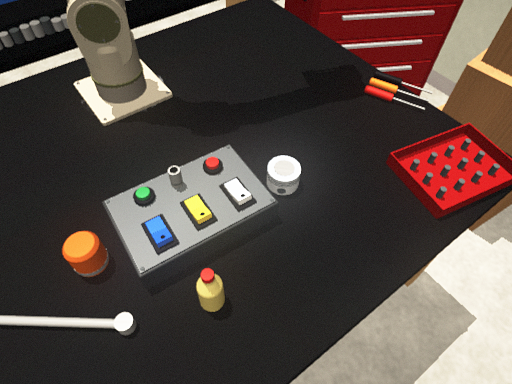

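```bash
python3 - <<'E'
import cv2
p=cv2.imread("pics/top0.png");cv2.imwrite("pics/top0c.png",cv2.resize(p[165:290,225:385],None,fx=5,fy=4.8,interpolation=cv2.INTER_CUBIC)[:600])
p=cv2.imread("pics/scene0.png");cv2.imwrite("pics/scene0c.png",cv2.resize(p[140:280,95:285],None,fx=4,fy=4,interpolation=cv2.INTER_CUBIC))
E
```

```text
(no output)
```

View pics/top0c.png

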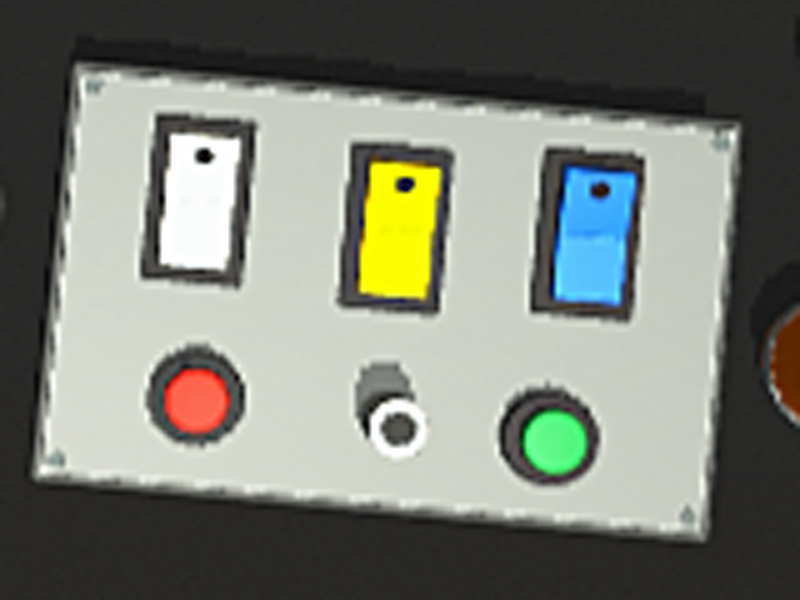

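View pics/scene0c.png

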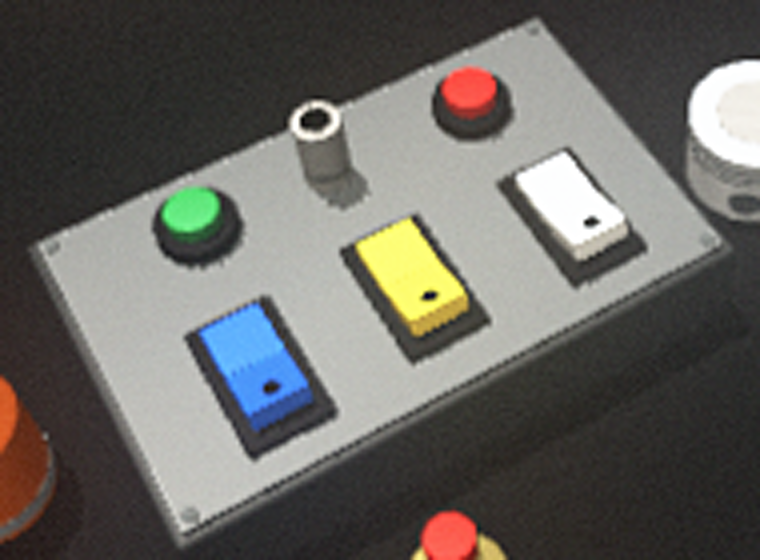

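```bash
cat >h.py <<'E'
from bench import *
import numpy as np
def pix(n,u,v,z):
    c=camera_params(n);K=c["camera_matrix"];T=c["world_from_camera"]
    r=T[:3,:3]@np.array([(u-K[0,2])/K[0,0],(v-K[1,2])/K[1,1],1]);o=T[:3,3]
    return o+r*(z-o[2])/r[2]
E
python3 - <<'E'
from h import *
t=dict(white=(204,156,.092),yel=(405,184,.092),blue=(600,190,.092),red=(196,401,.093),green=(555,443,.093),sock=(399,428,.12),c1=(78,66,.07),c2=(740,124,.07),c3=(707,540,.07),c4=(35,480,.07))
s=dict(white=(591,221,.092),yel=(430,296,.092),blue=(271,387,.092),green=(192,214,.093),red=(469,92,.093),sock=(317,120,.12),c3=(37,250,.07),c4=(536,20,.07),c1=(730,245,.07),c2=(180,545,.07))
W={}
for k in t:
    a=pix("top",225+(t[k][0]+.5)/5-.5,165+(t[k][1]+.5)/4.8-.5,t[k][2])
    b=pix("scene",95+(s[k][0]+.5)/4-.5,140+(s[k][1]+.5)/4-.5,s[k][2])
    print(k,a[:2].round(4),b[:2].round(4)); W[k]=(a[:2]+b[:2])/2
C=(W['c1']+W['c2']+W['c3']+W['c4'])/4
e=W['c1']-W['c2']+W['c4']-W['c3'];yaw=np.arctan2(-e[0],e[1])
print(C,np.degrees(yaw),[np.linalg.norm(W[a]-W[b]) for a,b in(('c1','c2'),('c2','c3'),('c3','c4'),('c4','c1'))])
R=np.array([[np.cos(yaw),-np.sin(yaw)],[np.sin(yaw),np.cos(yaw)]])
for k in W: print(k,W[k].round(4),(R.T@(W[k]-C)).round(4))
d=np.load("pics/top0.npy");print(d[230:233,286:289])
for n,u,v,z in(("piston",207,207,.058),("filter",400,243,.085),("oiler",340,146,.13)):print(n,pix("top",u,v,z))
E
```

```text
white [0.6092 0.0255] [0.6097 0.0269]
yel [ 0.5978 -0.0728] [ 0.5991 -0.0714]
blue [ 0.5976 -0.1679] [ 0.5982 -0.1662]
red [0.4856 0.0258] [0.4913 0.0237]
green [ 0.4697 -0.1482] [ 0.4762 -0.1484]
sock [ 0.4781 -0.0694] [ 0.4798 -0.0671]
c1 [0.6548 0.0894] [0.6568 0.0899]
c2 [ 0.6343 -0.2421] [ 0.637  -0.2419]
c3 [ 0.4196 -0.2289] [ 0.4295 -0.2258]
c4 [0.4405 0.1039] [0.4477 0.1008]
[ 0.54000828 -0.06935179] -3.4394037570561493 [np.float64(0.332243356600063), np.float64(0.21163090549270697), np.float64(0.3302613840090887), np.float64(0.21212757859796708)]
white [0.6095 0.0262] [0.0636 0.0995]
yel [ 0.5985 -0.0721] [0.0585 0.0008]
blue [ 0.5979 -0.167 ] [ 0.0637 -0.094 ]
red [0.4884 0.0248] [-0.0571  0.0909]
green [ 0.4729 -0.1483] [-0.0622 -0.0828]
sock [ 0.4789 -0.0682] [-0.061  -0.0026]
c1 [0.6558 0.0896] [0.1061 0.1656]
c2 [ 0.6356 -0.242 ] [ 0.1058 -0.1666]
c3 [ 0.4245 -0.2274] [-0.1058 -0.1646]
c4 [0.4441 0.1023] [-0.1061  0.1656]
[[0.9633551  0.96319985 0.96182346]
 [0.96104145 0.9610597  0.96250737]
 [0.9634626  0.9625599  0.9613319 ]]
piston [0.58083636 0.17133691 0.058     ]
filter [ 0.5069626  -0.30644601  0.085     ]
oiler [ 0.73365648 -0.14611454  0.13      ]
```

>>> {"fn": "send_rows", "kwargs": {
  "steps": [
    [0,0,-6.1,0,0,0,1],
    [0,0,-6.1,0,0,0,1],
    [0,0,-6.1,0,0,0,1],
    [0,0,0,-0.02,-0.028,0,1],
    [0,0,0,-0.028,-0.036,0,1],
    [0,0,0,-0.028,-0.036,0,1],
    [0,0,0,-0.028,-0.036,0,1],
    [0,0,0,-0.028,-0.036,0,1],
    [0,0,0,-0.028,-0.036,0,1],
    [0,0,0,-0.028,-0.036,0,1]
  ],
  "force": 20
}}

```text
time: 1.1
ee_pos: [0.4072, 0.3232, 0.2339]
eef_rot: [0.016, 1.0, -0.003, -0.003]
ft_force: [1.4, 1.1, 0.6]
width: 0.015
```

```bash
cat >>h.py <<'E'
from scipy.spatial.transform import Rotation as Ro
def go(x,y,z,yaw=-3.44):
    s=read_state();R=Ro.from_quat(s["eef_rot"])
    c,d=np.cos(np.radians(yaw)),np.sin(np.radians(yaw))
    T=Ro.from_matrix(np.array([[-c,-d,0],[-d,c,0],[0,0,-1]]))
    print("t",s["time"],"pos",s["ee_pos"].round(4),"F",s["ft_force"].round(2),"w",round(s["width"],4))
    print("shift",R.inv().apply(np.array([x,y,z])-s["ee_pos"]).round(4),"rot",np.degrees((R.inv()*T).as_rotvec()).round(2))
E
python3 -c "
from h import *
go(.6095,.0262,.16)"
```

```text
t 1.1 pos [0.4072 0.3232 0.2339] F [1.45 1.07 0.57] w 0.015
shift [-0.2124 -0.2897  0.0743] rot [-0.38 -0.38  1.57]
```

>>> {"fn": "send_rows", "kwargs": {
  "steps": [
    [0,0,0.5,-0.027,-0.036,0.004,1],
    [0,0,0.5,-0.027,-0.036,0.004,1],
    [0,0,0.5,-0.027,-0.036,0.004,1],
    [0,0,0,-0.027,-0.036,0.004,1],
    [0,0,0,-0.027,-0.036,0.004,1],
    [0,0,0,-0.027,-0.036,0.004,1],
    [0,0,0,-0.02,-0.03,0.004,1],
    [0,0,0,-0.01,-0.02,0,1],
    [0,0,0,0,0,0,1],
    [0,0,0,0,0,0,1]
  ]
}}

```text
time: 2.1
ee_pos: [0.5907, 0.0263, 0.2028]
eef_rot: [0.035, 0.999, -0.005, -0.005]
ft_force: [-1.0, 0.4, -0.3]
width: 0.0005
```

```bash
python3 -c "
from h import *
go(.6095,.0262,.13)"
```

```text
t 2.1 pos [0.5907 0.0263 0.2028] F [-0.99  0.37 -0.27] w 0.0005
shift [-0.0195  0.002   0.0726] rot [-0.6  -0.53 -0.55]
```

>>> {"fn": "send_rows", "kwargs": {
  "steps": [
    [-0.3,-0.3,-0.3,-0.008,0.001,0.015,1],
    [-0.3,-0.2,-0.2,-0.008,0.001,0.015,1],
    [0,0,0,-0.004,0,0.015,1],
    [0,0,0,0,0,0.015,1],
    [0,0,0,0,0,0.01,1],
    [0,0,0,0,0,0.002,1],
    [0,0,0,0,0,0,1],
    [0,0,0,0,0,0,1],
    [0,0,0,0,0,0,1],
    [0,0,0,0,0,0,1]
  ]
}}

```text
time: 3.1
ee_pos: [0.6104, 0.0337, 0.1267]
eef_rot: [0.027, 1.0, 0.002, -0.001]
ft_force: [-0.5, -0.0, -0.2]
width: 0.0003
```

```bash
python3 -c "
from h import *
import cv2
go(.6095,.0262,.102)
p,d=camera('wrist');cv2.imwrite('pics/w1.png',p)
p,d=camera('top');cv2.imwrite('pics/t1.png',cv2.resize(p[165:290,225:385],None,fx=5,fy=4.8,interpolation=cv2.INTER_CUBIC)[:600])"
```

```text
t 3.1 pos [0.6104 0.0337 0.1267] F [-0.5  -0.03 -0.22] w 0.0003
shift [ 0.0005 -0.0076  0.0247] rot [ 0.17 -0.07  0.4 ]
```

View pics/w1.png

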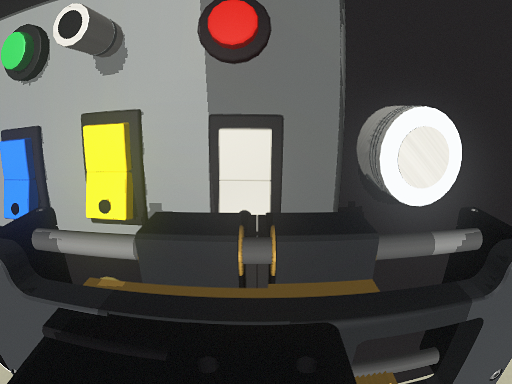

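View pics/t1.png

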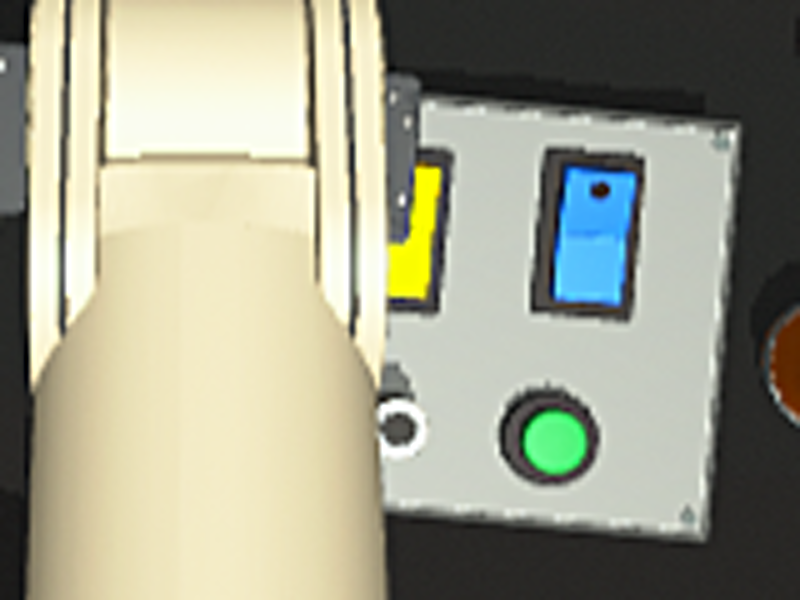

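>>> {"fn": "send_rows", "kwargs": {
  "steps": [
    [0,0,0,0,-0.004,0.002,1],
    [0,0,0,0,-0.003,0.002,1],
    [0,0,0,0,-0.001,0.002,1],
    [0,0,0,0,0,0.003,1],
    [0,0,0,0,0,0.003,1],
    [0,0,0,0,0,0.003,1],
    [0,0,0,0,0,0.003,1],
    [0,0,0,0,0,0.003,1],
    [0,0,0,0,0,0.003,1],
    [0,0,0,0,0,0.003,1]
  ]
}}

```text
time: 4.2
ee_pos: [0.6133, 0.0243, 0.102]
eef_rot: [0.027, 1.0, 0.002, 0.004]
ft_force: [-14.6, -0.4, 40.7]
width: 0.0003
```

```bash
python3 -c "
from h import *
go(.6095,.0262,.102)"
```

```text
t 4.2 pos [0.6133 0.0243 0.102 ] F [-14.62  -0.43  40.72] w 0.0003
shift [0.0039 0.0017 0.    ] rot [0.23 0.39 0.35]
```

>>> {"fn": "send_rows", "kwargs": {
  "steps": [
    [0,0,0,0,0,-0.01,1],
    [0,0,0,0,0,-0.012,1],
    [0,0,0,0,0,-0.012,1],
    [0,0,0,0,-0.01,-0.01,1],
    [0,0,0,0.002,-0.03,0,1],
    [0,0,0,0.002,-0.035,0,1],
    [0,0,0,0.002,-0.035,0,1],
    [0,0,0,0.002,-0.035,0,1],
    [0,0,0,0,-0.025,0,1],
    [0,0,0,0,-0.01,0,1]
  ]
}}

```text
time: 5.2
ee_pos: [0.5919, -0.1623, 0.1491]
eef_rot: [0.025, 1.0, 0.002, 0.001]
ft_force: [0.4, 0.3, -0.3]
width: 0.0005
```

```bash
python3 -c "
from h import *
import cv2
go(.5979,-.167,.115)
p,d=camera('scene');cv2.imwrite('pics/s2.png',cv2.resize(p[100:280,95:295],None,fx=3,fy=3,interpolation=cv2.INTER_CUBIC))
p,d=camera('top');cv2.imwrite('pics/t2.png',cv2.resize(p[165:290,225:385],None,fx=5,fy=4.8,interpolation=cv2.INTER_CUBIC)[:600])"
```

```text
t 5.2 pos [ 0.5919 -0.1623  0.1491] F [ 0.44  0.27 -0.31] w 0.0005
shift [-0.0061 -0.0045  0.0341] rot [0.25 0.12 0.6 ]
```

View pics/s2.png

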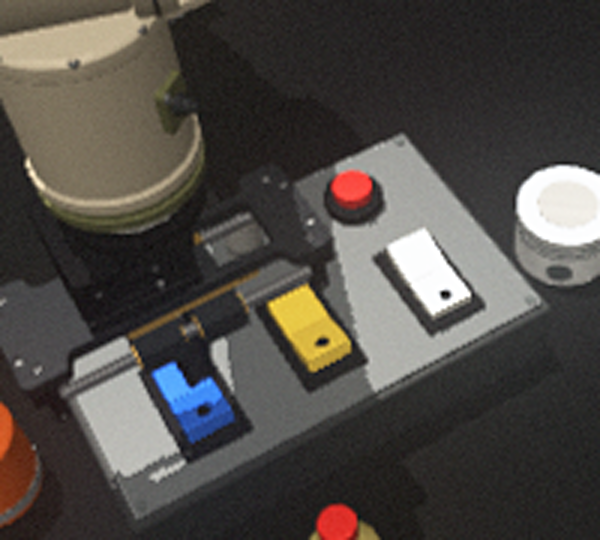

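View pics/t2.png

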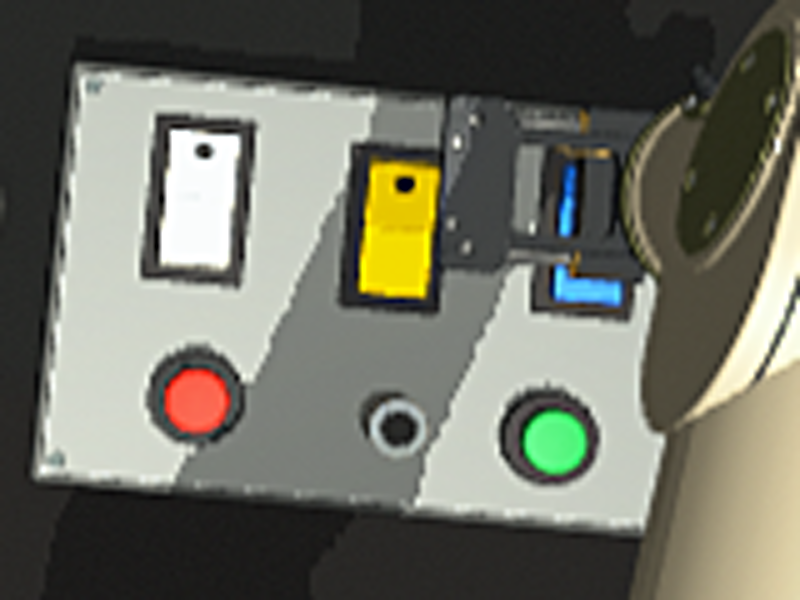

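The white dot has dropped and its front face is now thin (ON); yellow is untouched. Next is blue.

>>> {"fn": "send_rows", "kwargs": {
  "steps": [
    [0,0,0.3,-0.003,-0.0025,0.008,1],
    [0,0,0.3,-0.003,-0.002,0.01,1],
    [0,0,0,0,0,0.008,1],
    [0,0,0,0,0,0.004,1],
    [0,0,0,0,0,0.002,1],
    [0,0,0,0,0,0.001,1],
    [0,0,0,0,0,0,1],
    [0,0,0,0,0,0,1],
    [0,0,0,0,0,0,1],
    [0,0,0,0,0,0,1]
  ]
}}

```text
time: 6.3
ee_pos: [0.6001, -0.1581, 0.1124]
eef_rot: [0.026, 1.0, 0.004, 0.001]
ft_force: [-0.7, -0.5, -0.5]
width: 0.0002
```

```bash
python3 -c "
from h import *
go(.5979,-.167,.102)"
```

```text
t 6.3 pos [ 0.6001 -0.1581  0.1124] F [-0.74 -0.5  -0.49] w 0.0002
shift [ 0.0017 -0.009   0.0103] rot [0.45 0.06 0.48]
```

>>> {"fn": "send_rows", "kwargs": {
  "steps": [
    [0,0,0,0.001,-0.003,-0.003,1],
    [0,0,0,0,-0.004,-0.001,1],
    [0,0,0,0,-0.003,0,1],
    [0,0,0,0,-0.001,0.002,1],
    [0,0,0,0,0,0.002,1],
    [0,0,0,0,0,0.002,1],
    [0,0,0,0,0,0.002,1],
    [0,0,0,0,0,0.002,1],
    [0,0,0,0,0,0.002,1],
    [0,0,0,0,0,0.002,1]
  ]
}}

```text
time: 7.3
ee_pos: [0.6009, -0.1708, 0.104]
eef_rot: [0.026, 1.0, 0.003, 0.004]
ft_force: [2.7, -0.1, 3.7]
width: 0.0004
```

```bash
python3 -c "
from h import *
go(.5979,-.167,.102)"
```

```text
t 7.3 pos [ 0.6009 -0.1708  0.104 ] F [ 2.71 -0.1   3.73] w 0.0004
shift [0.0032 0.0036 0.002 ] rot [0.4  0.43 0.47]
```

>>> {"fn": "send_rows", "kwargs": {
  "steps": [
    [0,0,0,0.001,0.002,0.002,1],
    [0,0,0,0.001,0.001,0.002,1],
    [0,0,0,0,0,0.002,1],
    [0,0,0,0,0,0.002,1],
    [0,0,0,0,0,0.002,1],
    [0,0,0,0,0,0.002,1],
    [0,0,0,0,0,0.002,1],
    [0,0,0,0,0,0.002,1],
    [0,0,0,0,0,0.002,1],
    [0,0,0,0,0,0.002,1]
  ]
}}

```text
time: 8.3
ee_pos: [0.6005, -0.1699, 0.1023]
eef_rot: [0.027, 1.0, 0.005, 0.008]
ft_force: [-8.6, 2.3, 22.7]
width: 0.0001
```

```bash
python3 -c "
from h import *
go(.473,-.1483,.15)"
```

```text
t 8.3 pos [ 0.6005 -0.1699  0.1023] F [-8.65  2.33 22.74] w 0.0001
shift [ 0.1277  0.015  -0.0497] rot [0.55 0.94 0.3 ]
```

>>> {"fn": "send_rows", "kwargs": {
  "steps": [
    [0.2,0.3,0,0,0,-0.01,1],
    [0.2,0.3,0,0,0,-0.012,1],
    [0.1,0.3,0,0,0,-0.012,1],
    [0,0,0,0.01,0.002,-0.01,1],
    [0,0,0,0.02,0.003,0,1],
    [0,0,0,0.025,0.003,0,1],
    [0,0,0,0.025,0.003,0,1],
    [0,0,0,0.02,0.002,0,1],
    [0,0,0,0.01,0,0,1],
    [0,0,0,0.003,0,0,1]
  ]
}}

```text
time: 9.3
ee_pos: [0.4804, -0.1476, 0.1477]
eef_rot: [0.026, 1.0, 0.001, -0.006]
ft_force: [-0.1, 0.2, 1.3]
width: 0.0008
```

```bash
python3 -c "
from h import *
import cv2
go(.473,-.1483,.12)
p,d=camera('scene');cv2.imwrite('pics/s3.png',cv2.resize(p[100:280,95:295],None,fx=3,fy=3,interpolation=cv2.INTER_CUBIC))
p,d=camera('wrist');cv2.imwrite('pics/w3.png',p)"
```

```text
t 9.3 pos [ 0.4804 -0.1476  0.1477] F [-0.05  0.17  1.25] w 0.0008
shift [ 0.007  -0.0011  0.0278] rot [ 0.06 -0.67  0.44]
```

View pics/s3.png

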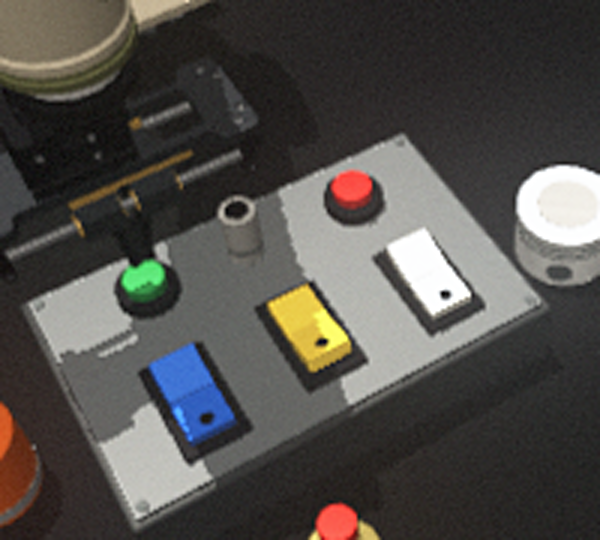

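View pics/w3.png

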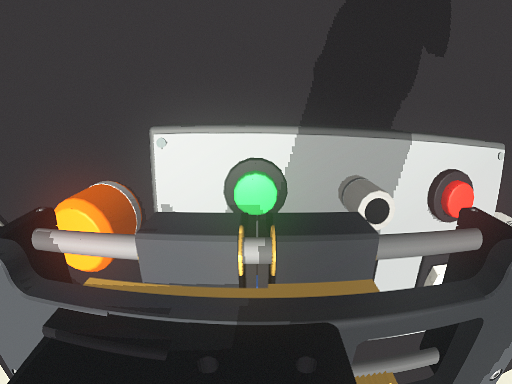

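```bash
python3 -c "
from h import *
import cv2
p,d=camera('scene');np.save('pics/s4.npy',d)
cv2.imwrite('pics/s4a.png',cv2.resize(p[205:260,135:185],None,fx=10,fy=10,interpolation=cv2.INTER_CUBIC))
cv2.imwrite('pics/s4b.png',cv2.resize(p[165:220,215:265],None,fx=10,fy=10,interpolation=cv2.INTER_CUBIC))
c=camera_params('scene');K=c['camera_matrix'];T=c['world_from_camera']
v,u=np.mgrid[0:384,0:512];P=np.stack([(u-K[0,2])/K[0,0]*d,(v-K[1,2])/K[1,1]*d,d,np.ones_like(d)],-1)@T.T
X=P[...,:3].reshape(-1,3);C=np.array([.54,-.0694]);a=np.radians(-3.44);R=np.array([[np.cos(a),-np.sin(a)],[np.sin(a),np.cos(a)]])
q=(X[:,:2]-C)@R
for n,y0 in(('white',.0985),('yel',.001),('blue',-.094)):
  print(n)
  for x in np.arange(.01,.08,.008):
    m=(abs(q[:,0]-x)<.004)&(abs(q[:,1]-y0)<.011);print('  %.3f %.4f %d'%(x,np.median(X[m,2]) if m.any() else 0,m.sum()))
"
```

```text
white
  0.010 0.0923 7
  0.018 0.0918 35
  0.026 0.0890 30
  0.034 0.0868 36
  0.042 0.0839 28
  0.050 0.0836 31
  0.058 0.0837 28
  0.066 0.0840 25
  0.074 0.0821 49
yel
  0.010 0.0840 31
  0.018 0.0840 31
  0.026 0.0836 31
  0.034 0.0840 27
  0.042 0.0854 28
  0.050 0.0875 25
  0.058 0.0900 27
  0.066 0.0897 59
  0.074 0.0753 50
blue
  0.010 0.0926 14
  0.018 0.0914 42
  0.026 0.0891 41
  0.034 0.0861 39
  0.042 0.0844 42
  0.050 0.0837 36
  0.058 0.0834 34
  0.066 0.0836 38
  0.074 0.0816 60
```

View pics/s4a.png

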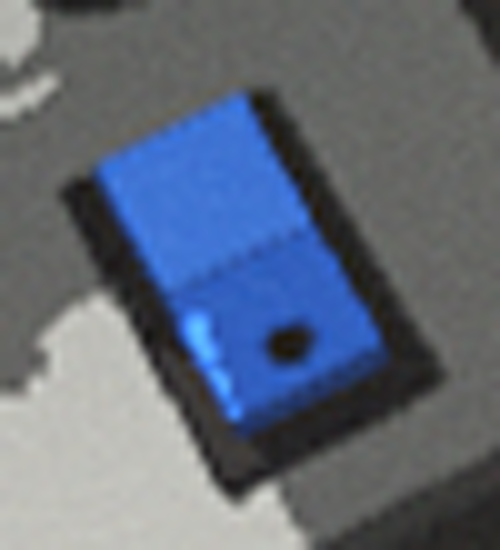

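View pics/s4b.png

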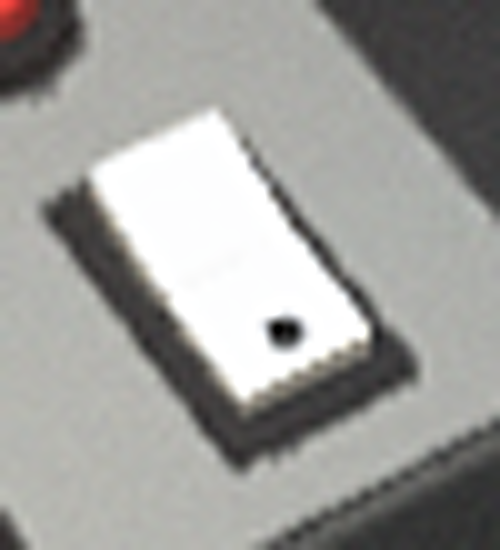

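Depth profiles show both dotted halves level (83.6 mm over x 0.050–0.066, and matching each other), so white and blue are fully ON, while yellow's far half is still raised. Now green.

>>> {"fn": "send_rows", "kwargs": {
  "steps": [
    [0,-0.3,0.2,0.003,-0.001,0.008,1],
    [0,-0.3,0.2,0.003,-0.001,0.008,1],
    [0,0,0,0.001,0,0.006,1],
    [0,0,0,0,0,0.003,1],
    [0,0,0,0,0,0.001,1],
    [0,0,0,0,0,0,1],
    [0,0,0,0,0,0,1],
    [0,0,0,0,0,0,1],
    [0,0,0,0,0,0,1],
    [0,0,0,0,0,0,1]
  ]
}}

```text
time: 10.45
ee_pos: [0.4756, -0.1498, 0.1188]
eef_rot: [0.03, 1.0, -0.0, -0.0]
ft_force: [1.1, 0.1, 0.2]
width: 0.0004
```

```bash
python3 -c "
from h import *
go(.473,-.1483,.103)"
```

```text
t 10.45 pos [ 0.4756 -0.1498  0.1188] F [1.07 0.11 0.24] w 0.0004
shift [0.0027 0.0014 0.0158] rot [-0.04 -0.03  0.03]
```

>>> {"fn": "send_rows", "kwargs": {
  "steps": [
    [0,0,0,0.001,0.001,0.004,1],
    [0,0,0,0.001,0,0.004,1],
    [0,0,0,0,0,0.004,1],
    [0,0,0,0,0,0.004,1],
    [0,0,0,0,0,0.003,1],
    [0,0,0,0,0,0.003,1],
    [0,0,0,0,0,0.003,1],
    [0,0,0,0,0,0.003,1],
    [0,0,0,0,0,0.003,1],
    [0,0,0,0,0,0.003,1]
  ]
}}

```text
time: 11.45
ee_pos: [0.4744, -0.149, 0.1027]
eef_rot: [0.031, 0.999, 0.005, 0.0]
ft_force: [-18.2, 5.0, 47.8]
width: 0.0005
```

```bash
python3 -c "
from h import *
go(.473,-.1483,.103)"
```

```text
t 11.45 pos [ 0.4744 -0.149   0.1027] F [-18.24   5.03  47.81] w 0.0005
shift [ 0.0015  0.0006 -0.0003] rot [ 0.6   0.03 -0.14]
```

>>> {"fn": "send_rows", "kwargs": {
  "steps": [
    [0,0,0,0,0,0.002,1],
    [0,0,0,0,0,0.002,1],
    [0,0,0,0,0,0.002,1],
    [0,0,0,0,0,0.002,1],
    [0,0,0,0,0,0.002,1],
    [0,0,0,0,0,0.002,1],
    [0,0,0,0,0,0.002,1],
    [0,0,0,0,0,0.002,1],
    [0,0,0,0,0,0.002,1],
    [0,0,0,0,0,0.002,1]
  ]
}}

```text
time: 12.45
ee_pos: [0.4743, -0.1492, 0.103]
eef_rot: [0.033, 0.999, 0.012, 0.001]
ft_force: [-13.2, 2.8, 32.0]
width: 0.0004
```

```bash
python3 -c "
from h import *
go(.473,-.1483,.103)"
```

```text
t 12.45 pos [ 0.4743 -0.1492  0.103 ] F [-13.18   2.82  31.99] w 0.0004
shift [ 0.0013  0.0008 -0.    ] rot [ 1.35  0.04 -0.34]
```

>>> {"fn": "send_rows", "kwargs": {
  "steps": [
    [0,0,0,0,0,0.002,1],
    [0,0,0,0,0,0.002,1],
    [0,0,0,0,0,0.002,1],
    [0,0,0,0,0,0.002,1],
    [0,0,0,0,0,-0.012,1],
    [0,0,0,0,0,-0.02,1],
    [0,0,0,0,0,-0.025,1],
    [0,0,0,0,0,-0.03,1],
    [0,0,0,0,0,-0.03,1],
    [0,0,0,0,0,-0.02,1]
  ]
}}

```text
time: 13.45
ee_pos: [0.4721, -0.1529, 0.2409]
eef_rot: [0.034, 0.999, 0.015, -0.002]
ft_force: [0.2, -0.2, 0.3]
width: 0.0008
```

>>> {"fn": "send_rows", "kwargs": {
  "steps": [
    [0,0,0,0,0,-0.01,1],
    [0,0,0,0.01,-0.01,0,1],
    [0,0,0,0.01,-0.02,0,1],
    [0,0,0,0.01,-0.03,0,1],
    [0,0,0,0.01,-0.03,0,1],
    [0,0,0,0.01,-0.03,0,1],
    [0,0,0,0,-0.02,0,1],
    [0,0,0,0,0,0,1],
    [0,0,0,0,0,0,1],
    [0,0,0,0,0,0,1]
  ]
}}

```text
time: 14.45
ee_pos: [0.4022, -0.2959, 0.2383]
eef_rot: [0.035, 0.999, 0.016, -0.007]
ft_force: [0.2, 0.2, 0.4]
width: 0.0006
```

```bash
python3 -c "
from h import *
import cv2
go(.473,-.1483,.103)
p,d=camera('scene');cv2.imwrite('pics/s5.png',cv2.resize(p[100:300,55:315],None,fx=3,fy=3,interpolation=cv2.INTER_CUBIC))
p,d=camera('top');cv2.imwrite('pics/t5.png',cv2.resize(p[130:290,185:425],None,fx=3.3,fy=3.3,interpolation=cv2.INTER_CUBIC))"
```

```text
t 14.45 pos [ 0.4022 -0.2959  0.2383] F [0.19 0.19 0.35] w 0.0006
shift [-0.0625  0.1477  0.1392] rot [ 1.84 -0.84 -0.52]
```

View pics/s5.png

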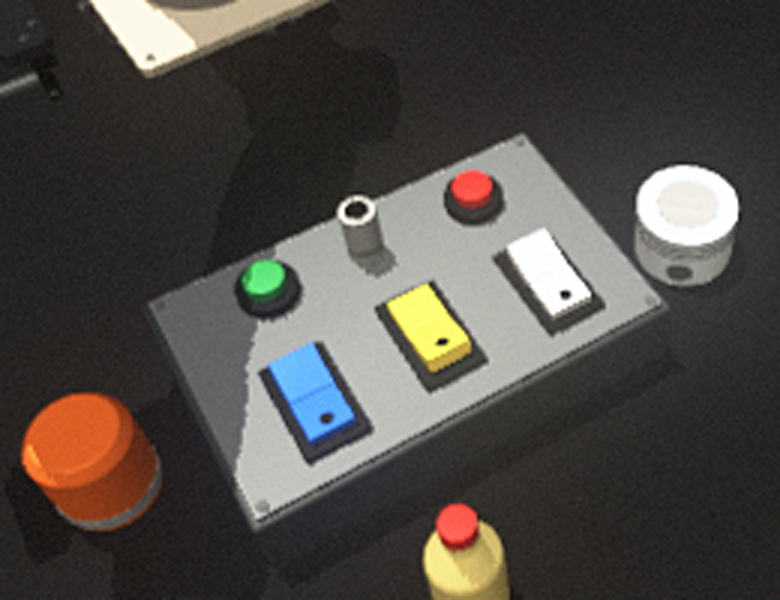

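View pics/t5.png

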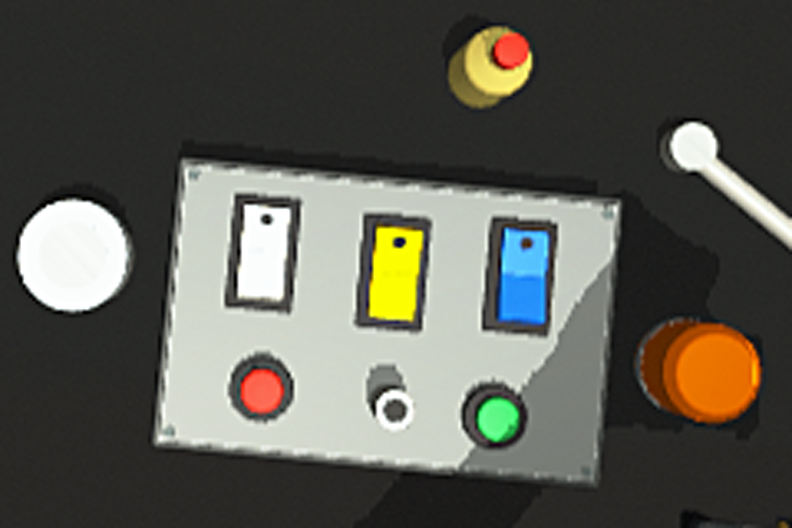

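```bash
python3 -c "
from bench import *
print(close_job())"
```

```text
the job is handed in; nothing more can be done
None
```

I switched the white master rocker fully ON, then the blue pump rocker. I then held the green start button at its lower stop for about 1.4 s and let it spring back up. The job was handed in at about 14.5 s of the 42 s allowed.

**Rockers:** After both presses, depth readings put the dotted halves of white and blue level at about 83.6 mm. That is about 1.4 mm under the stated 85 mm, within the 2 mm calibration. The yellow heater rocker still has its far half raised.

**Start button:** The fingertips stopped at 86 mm, which is the full 7 mm of travel. The force on the tool read 48 N at the start of the hold and 32 N a second later. In the last pictures the green cap is up again.

**Left alone:** The red stop button was not touched. The socket, piston, filter and oil bottle stand where they were, and the arm is clear of everything.

**Forces to note:** I pressed harder than needed. The fingertips pushed about 41 N on white and 48 N on green, well under the 120 N wrist limit. The 40 N limit is for the arm and the gripper's body, and only the fingertips made contact.

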